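# Fit the carousel plate on its drive

### The arm

A 7-joint arm with a two-finger parallel gripper is mounted at the origin on a cart in front of the work surface, level with it; the furniture and walls round the work are solid. World frame = base frame: x ahead of the robot, y to its left, z up, the work surface at z = 0. Lengths are in m, angles in degrees, forces in N, time in s.
With the tool pointing down it reaches from about 0.425 to 0.875 m from the base axis. Payload 4.7 kg.
Tool frame: the origin (TCP) lies at the very end of the fingers, on their centre line; the grasp point (between the pads) lies 19 mm behind it; z points along the fingers, y is the direction in which the jaws open and shut (so a half turn about z gives the same grasp; the last joint's range is limited). The gripper opens to 87 mm and grips with 3 to 60 N. Pads are 19 mm wide; open, the fingers measure 117 mm over their backs; the gripper's body (75 mm by 190 mm) begins 51 mm behind the grasp point.
Start: joints at [74.949, 18.392, -4.016, 83.108, 1.295, 78.541, -3.26], TCP at [0.178, -0.625, 0.223] pointing down, gripper open.
Joint ranges: [-163.93, 163.93], [-17.29, 119.83], [-79.2, 71.16], [3.27, 140.29], [-89.18, 269.18], [5.43, 117.66], [-154.24, 154.24]. Speed limits (degrees/s): [147.25, 147.25, 180, 180, 180, 180, 180].

### API

Orientations are given as [roll, pitch, yaw] about the fixed x, y, z axes, in that order (R = Rz(yaw) Ry(pitch) Rx(roll)).
In Python, from cell import * gives the robot as it stands.
- The arm moves only by the tool arm_command, never from a script. Its argument "targets" is a list that holds one entry, the list of rows, each a list of 7 numbers: the shift along the tool's x, y, z in m, then the turn, a rotation vector about the tool's x, y, z in degrees, then the gripper's target within -1 to 1 (shut at 1, half-way at 0, fully open at -1). In form: [[[tx, ty, tz, rx, ry, rz, claw], ...]]. A call has 1 to 10 rows; each row is the pose to reach, as a shift and turn from the pose commanded when the call began, along the tool's axes at that moment; what a row does not reach only later rows make up. A row lasts 1/10 s, in which the tool goes at most 50 mm and 8.59 degrees, less where a joint would pass 70% of its speed; a pose out of reach is approached as far as the arm can. A call with a gripper value outside its range is refused whole. The fingers move at their own pace and stop on an object; "newtons" is the grip in N (left out, the last holds). Time passes only in rows, so rows that repeat a pose let the fingers close. It gives the time, the measured TCP pose, the force and the opening at its end, in the units of the state.
- get_obs(): the state, without advancing time (a new reading comes with each control period).
- read_camera(name): name is "side" or "top"; returns a dict with "img" (420x560x3 uint8, red, green, blue), "z_map" (420x560 float32, m along the optical axis (not along the pixel's ray), 0 where there is no reading), "K" (3x3 intrinsics, pixels), "origin" and "attitude" of the camera in the world. Camera axes: x right, y down, z forward; pixel columns grow to the right and rows downward; lengths in m; the calibration is good to about 2 mm. A picture is of the moment at which its call begins.
- sign_off(): hands the job in, once; it reports no verdict.
Trained networks look in the newest picture that a camera, given by its name, has taken for a name from the list of things; names that differ only in an ending like _2 or _b are one class to them, and where a whole thing is asked for, a point or a joint stands for the part that bears it (a point fixed in the world has none). Each returns a list of dicts, best first, with "conf" (0 to 1); they miss things now and then, are a little off and sometimes report something else, mostly with a low value. They report only what shows in the picture. A call takes as long as a camera call.
- search_frame(thing, camera): "position" ([column, row] in pixels, amid what is visible of it).
The state is a dict: "time_s": time; "qpos": joint angles; "joint_velocities": joint speeds; "effort": joint torques, N m; "tool_pos": TCP position; "tool_rot": TCP orientation; "force": force on the tool from outside, world axes, zero at the start; "wrist_torque": the same for the moment, N m; "grip_width": finger opening in m.
Only numpy, scipy, OpenCV 4.12 (cv2) and the standard library are available. Lean on these libraries where they do the work, as an engineer would, in place of code of your own. Each camera call takes 0.05 s, during which the arm holds its last target.

### The job

Fit the round aluminium carousel plate on the small drive unit: take it by its black grip and lower it over the central spindle until it rests on the drive pin, turn it slowly under light pressure until one of its five holes drops over the pin, then push it down past the spindle's spring balls until it lies flat and fully home on the steel hub, and let go. Never press harder than about 20 N, and leave the other things on the bench where they are.

Things in the scene. Friction and masses are not known exactly. Their poses are not given: they have to be found in the camera images.
- carousel_plate: Plate to be fitted, loose, about 0.22 kg: round bare-aluminium plate 124 mm across, 8 mm thick, black block-shaped grip in its middle, a 14.4 mm bore right through grip and plate on the axis. Five open sockets 26 mm across, tops 16 mm above the underside, stand 47 mm from the axis. Origin: on the axis at the underside; z up. Starts flat on the worktop at any yaw.
- grip (a point): Middle of the black grip's upper part, on the plate's axis 44 mm above its underside: take the plate here. The grip is 24 mm wide along the plate's x, 36 mm long along y, its top 62 mm above the plate's underside. Fingertips should stay 18 mm or more above the underside to clear the sockets. Axes as the plate.
- hole (a point): One of the plate's five 11 mm through holes for the drive pin (at the underside): 26 mm from the axis, on the plate's +x axis. The other four are alike, 72 degrees apart; any of them will do. Axes as the plate.
- drive_unit: Drive unit, fixed: white housing 130 x 130 mm, black knob and rocker on its front (-x). On it a round steel hub 90 mm across with a 12 mm spindle in the middle and one upright 8 mm drive pin 26 mm from the spindle's axis. The pin's angle round the spindle differs every time and is in no pose: find it by feel (or eye). The hub has a stiff brake, about 1 N m. Origin: on the axis at the worktop; z up.
- spindle_tip (a point): Top of the polished spindle, 55 mm above the hub face; its last 5 mm taper to 6 mm across. The drive pin's top is 14 mm above the hub face (41 mm below this point), with a 1 mm step at its edge. Axes as the drive unit.
- seat (a point): Point on the axis at the hub's face, 58 mm above the worktop, where the plate's underside must lie. Threaded on the spindle but not over the pin, the plate stands 14 mm above it; turned (at most 72 degrees) to the pin it sinks to 6 mm, held by three spring balls at the spindle's foot; some 10 N downward (its weight included) carries it past them to 0. Over 60 N in all contacts there spoils the run.
- bath_lid: Bystander: blue plastic ring lid 123 mm across, 22 mm tall with a small square knob, no holes; lying on the worktop. Origin: centre of its underside.
- cream_jar: Bystander: low white jar with a white lid, 76 mm across, 51 mm tall. Origin: centre of its underside.
- vial_a: Bystander: small vial with a white cap, 22 mm across, 45 mm tall. Origin: centre of its underside.
- vial_b: Bystander: small vial with a black cap, 22 mm across, 45 mm tall. Origin: centre of its underside.
- salve_jar: Bystander: low jar with a black lid, 60 mm across, 41 mm tall. Origin: centre of its underside.
- timer: Bystander: bench timer 58 x 64 x 21 mm. Origin: centre of its underside.
- stopper: Bystander: rubber stopper 42 mm across, 28 mm tall. Origin: centre of its underside.

How it is judged (in metres and radians):
On the way:
1. the plate is threaded on the spindle, its underside below 35 mm over the hub face (horizontal distance between carousel_plate and seat below 0.004 m and z of carousel_plate in the frame of seat below 0.035 m and angle between carousel_plate's own z axis and vertical below 0.1 rad), for 0.05 s.
At the end, for the whole second after the job is handed in: the carousel plate lies on the drive unit's hub, spindle and pin through it: its underside centre within 3 mm of the axis and 2 mm of the hub face, level within 0.03 rad, at rest and let go (horizontal distance between carousel_plate and seat below 0.003 m and z of carousel_plate in the frame of seat between -0.002 and 0.002 m and angle between carousel_plate's own z axis and vertical below 0.03 rad and linear speed of carousel_plate below 0.01 m/s and angular speed of carousel_plate below 0.05 rad/s and contact force between the arm and carousel_plate below 0.1 N); the robot touches nothing.
It fails at once if the plate is pressed against the drive unit with more than 60 N, side contacts on spindle and pin added up (contact force between carousel_plate and drive_unit above 60 N).
It fails at once if the plate is tipped by more than 30 degrees (angle between carousel_plate's own z axis and vertical above 0.52 rad).
It fails at once if a bystander (bath lid, jars, vials, timer, stopper) is moved by more than 20 mm (distance of any of bath_lid, cream_jar, vial_a, vial_b, salve_jar, timer, stopper from where it was at the start of the episode above 0.02 m).
It also fails if it takes over 72 s, if anything falls off the work surface, if the arm or the gripper's body presses on something with over 40 N, if the wrist force passes 120 N, or if a joint passes its speed limit or range.

## Working session

There is one attempt and no reset: what is moved stays moved. The work goes in short steps, Python scripts to look and compute and a tool call to move; the robot and the scene stay as the last step left them, time stands still between calls to the robot, and variables do not carry over. Pictures are saved under pics/ and viewed, and the job is handed in when it is done.

Besides the shell and the picture viewer there is one more tool, called after ">>>" as a command line: name --argument value ..., lists and objects as JSON in quotes. arm_command: Moves the arm, as the interface text tells. Its arguments: {"type":"object","properties":{"targets":{"type":"array","items":{"type":"array","items":{"type":"array","items":{"type":"number"}}}},"newtons":{"type":"number"}},"required":["targets"]}

```bash
mkdir -p pics; ls
cat > h.py <<'E'
from cell import *
import numpy as np, cv2
def P(c,u,v,z=None):
    K=np.array(c["K"]);
    d=c["z_map"][int(round(v)),int(round(u))] if z is None else z
    return np.array([(u-K[0,2])/K[0,0]*d,(v-K[1,2])/K[1,1]*d,d])
E
python3 - <<'E'
from h import *
o=get_obs(); print(o)
for n in ["side","top"]:
    c=read_camera(n); cv2.imwrite(f"pics/{n}0.png",c["img"][:,:,::-1]); print(n,c["K"],c["origin"],c["attitude"])
    for t in ["carousel_plate","grip","drive_unit","spindle_tip","seat"]:
        print(t,[(r["position"],r["conf"]) for r in search_frame(t,n)[:3]])
E
```

```text
pics
{'time_s': 0.0, 'qpos': array([74.94717499, 18.43986049, -4.01606923, 83.17501557,  1.29602179,
       78.54210175, -3.26276149]), 'joint_velocities': array([-0.09653071, -0.05527204, -0.07961917,  0.05235746, -0.00280448,
        0.10538826,  0.05249284]), 'effort': array([ 4.71169369e-04, -4.91298938e+01, -4.03821375e-01, -3.12528920e+01,
       -6.40775403e-02,  4.35592909e-02,  1.48785712e-04]), 'tool_pos': array([ 0.1774402 , -0.62472547,  0.22145154]), 'tool_rot': array([-1.79888328e+02,  6.66738920e-03,  1.58605365e+01]), 'force': array([-0.65744999,  0.37876967, -1.72969111]), 'wrist_torque': array([ 0.04833289, -0.02561999,  0.07389917]), 'grip_width': 0.08718357120524224}
side [[487.49543201   0.         279.38041436]
 [  0.         487.49543201 206.03843903]
 [  0.           0.           1.        ]] [ 0.27920432 -1.35582063  0.70584433] [-114.31202076    0.55485466  -13.94220307]
carousel_plate [([285.5, 219.4], 0.59)]
grip [([285.4, 221.2], 0.8)]
drive_unit [([270.9, 261.9], 0.64)]
spindle_tip []
seat [([266.1, 264.9], 0.61)]
top [[538.14706728   0.         272.6344557 ]
 [  0.         538.14706728 209.41816222]
 [  0.           0.           1.        ]] [ 0.52009419 -0.06878396  1.44870693] [-177.3349703    -0.79557931  -88.32867077]
carousel_plate [([235.1, 192.2], 0.61), ([162.2, 231.1], 0.42)]
grip [([233.8, 190.6], 0.62)]
drive_unit [([338.2, 231.1], 0.9), ([231.2, 192.7], 0.32)]
spindle_tip [([337.1, 234.1], 0.62), ([145.9, 270.4], 0.54)]
seat [([336.9, 236.3], 0.75), ([232.1, 189.0], 0.57)]
```

View pics/side0.png

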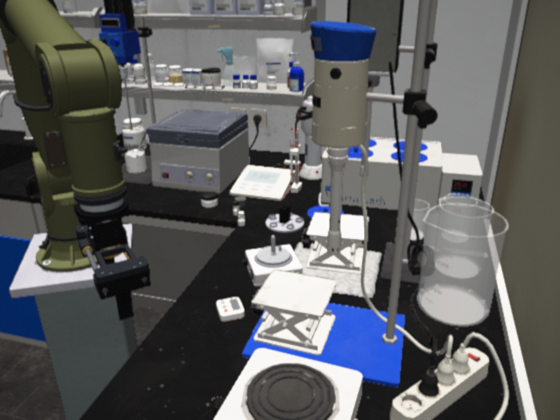

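View pics/top0.png

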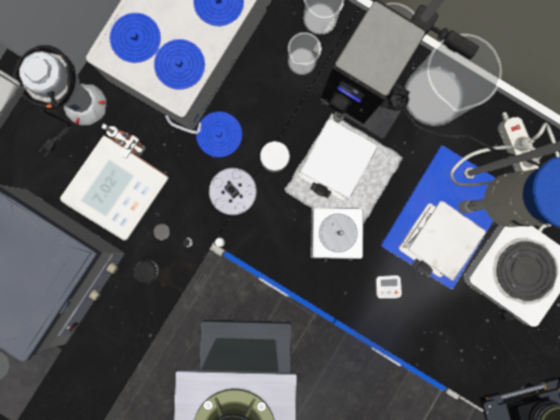

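```bash
cat >> h.py <<'E'
from scipy.spatial.transform import Rotation as Ro
def RT(c): return Ro.from_euler("xyz",c["attitude"],degrees=True).as_matrix(), np.array(c["origin"])
def W(c,u,v,z=None):
    R,t=RT(c); return R@P(c,u,v,z)+t
def cloud(c):
    K=np.array(c["K"]); d=c["z_map"]; v,u=np.mgrid[:d.shape[0],:d.shape[1]]
    p=np.stack([(u-K[0,2])/K[0,0]*d,(v-K[1,2])/K[1,1]*d,d],-1); R,t=RT(c)
    w=p@R.T+t; w[d==0]=np.nan; return w
def atz(c,u,v,z):
    K=np.array(c["K"]);R,t=RT(c); d=R@np.array([(u-K[0,2])/K[0,0],(v-K[1,2])/K[1,1],1]); return t+d*(z-t[2])/d[2]
def proj(c,p):
    R,t=RT(c); q=R.T@(np.array(p)-t); q=np.array(c["K"])@q; return q[:2]/q[2]
def save(c,n,u0,u1,v0,v1,s):
    cv2.imwrite("pics/"+n,cv2.resize(c["img"][v0:v1,u0:u1,::-1],None,fx=s,fy=s,interpolation=cv2.INTER_CUBIC))
E
python3 - <<'E'
from h import *
c=read_camera("top"); w=cloud(c)
save(c,"t1.png",200,370,120,270,4.5)
s=read_camera("side"); save(s,"s1.png",220,340,180,290,6); ws=cloud(s)
# height map
for v in range(20,300,14): print(v,[tuple(np.round(100*w[v,u]).astype(int)) if np.isfinite(w[v,u]).all() else None for u in range(190,400,30)])
def fit(w,cx,r,z0,z1):
    m=(np.abs(w[...,2]-(z0+z1)/2)<(z1-z0)/2)&(np.hypot(w[...,0]-cx[0],w[...,1]-cx[1])<r)
    q=w[m]; (x,y),rr=cv2.minEnclosingCircle(q[:,:2].astype(np.float32)); print(len(q),q.mean(0),q.min(0),q.max(0),x,y,rr)
pc=W(c,233,196); print(pc)
fit(w,atz(c,233,190,.01)[:2],.075,.004,.03); fit(w,atz(c,233,190,.06)[:2],.04,.05,.08)
fit(ws,atz(c,233,190,.06)[:2],.04,.05,.08)
dc=atz(c,338,233,.058)[:2]
fit(w,dc,.055,.05,.064);fit(w,dc,.03,.09,.13);fit(ws,dc,.03,.09,.13);fit(w,dc,.04,.065,.08)
E
```

```text
20 [(np.int64(103), np.int64(13), np.int64(17)), (np.int64(103), np.int64(5), np.int64(18)), (np.int64(106), np.int64(-1), np.int64(11)), (np.int64(111), np.int64(-9), np.int64(-1)), (np.int64(108), np.int64(-17), np.int64(7)), (np.int64(111), np.int64(-26), np.int64(0)), (np.int64(83), np.int64(-21), np.int64(69))]
34 [(np.int64(99), np.int64(13), np.int64(18)), (np.int64(100), np.int64(5), np.int64(18)), (np.int64(106), np.int64(-1), np.int64(3)), (np.int64(107), np.int64(-9), np.int64(0)), (np.int64(103), np.int64(-17), np.int64(10)), (np.int64(108), np.int64(-26), np.int64(0)), (np.int64(81), np.int64(-21), np.int64(69))]
48 [(np.int64(96), np.int64(12), np.int64(18)), (np.int64(96), np.int64(5), np.int64(17)), (np.int64(103), np.int64(-1), np.int64(0)), (np.int64(103), np.int64(-9), np.int64(0)), (np.int64(102), np.int64(-17), np.int64(3)), (np.int64(104), np.int64(-26), np.int64(0)), (np.int64(79), np.int64(-21), np.int64(69))]
62 [(np.int64(93), np.int64(12), np.int64(18)), (np.int64(94), np.int64(5), np.int64(15)), (np.int64(99), np.int64(-1), np.int64(0)), (np.int64(99), np.
[... 5694 characters left out ...]
3068606 -0.25677779  0.05730032] [ 0.4794785  -0.31027275  0.05001378] [ 0.58415719 -0.20549124  0.06387645] 0.5297138094902039 -0.25694140791893005 0.05459681153297424
20 [ 0.53046116 -0.25624699  0.10924172] [ 0.52662048 -0.26248843  0.09151978] [ 0.53428663 -0.25208099  0.11601742] 0.5292520523071289 -0.25747841596603394 0.005656985566020012
38 [ 0.52761376 -0.26066735  0.10140908] [ 0.52304031 -0.26648314  0.09038252] [ 0.53340795 -0.25559785  0.11383373] 0.527122974395752 -0.26100873947143555 0.006568768061697483
21 [ 0.53936406 -0.24936937  0.07004056] [ 0.50871415 -0.29495013  0.06523378] [ 0.55460361 -0.22209289  0.07830193] 0.5306879281997681 -0.25852149724960327 0.03880484402179718
```

View pics/t1.png

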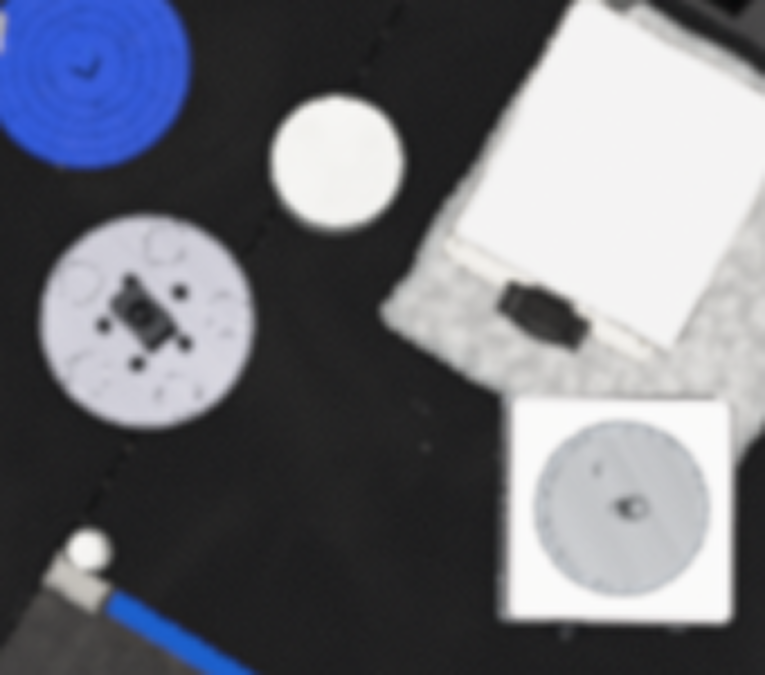

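View pics/s1.png

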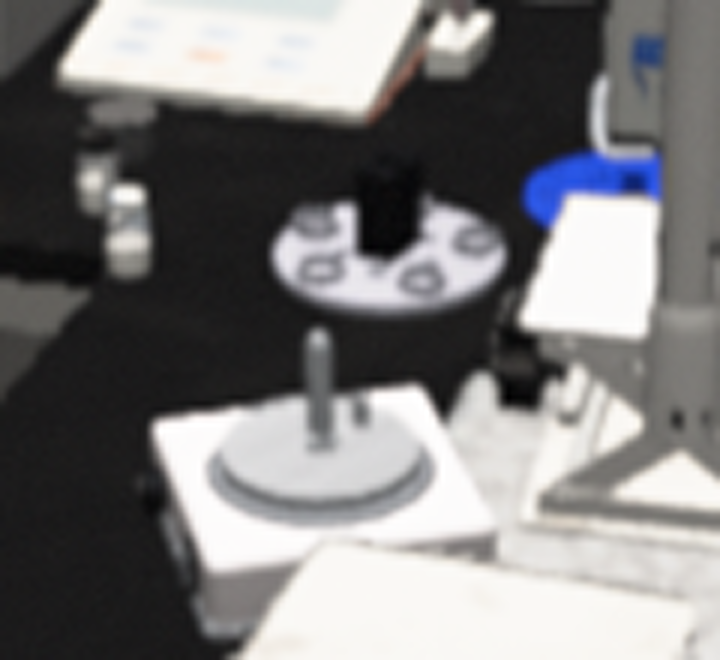

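```bash
cat > m.py <<'E'
from h import *
c=read_camera("top"); s=read_camera("side"); ws=cloud(s)
for u,v in [(343,40),(340,100),(340,180)]: print("stirrer",ws[v,u])
g=cv2.cvtColor(c["img"],cv2.COLOR_RGB2GRAY)
K=4
# rectified orthophotos at 0.5mm/px
def ortho(cam,cx,cy,z,half,res):
    n=int(2*half/res); i,j=np.mgrid[:n,:n]
    X=cx+half-i*res; Y=cy+half-j*res
    uv=np.array([proj(cam,[x,y,z]) for x,y in zip(X.ravel(),Y.ravel())]).reshape(n,n,2).astype(np.float32)
    return cv2.remap(cam["img"],uv[...,0],uv[...,1],cv2.INTER_CUBIC)
px,py=.634,.021
r=.0004
A=ortho(c,px,py,.008,.07,r); cv2.imwrite("pics/op.png",cv2.resize(A,None,fx=1.7,fy=1.7)[:,:,::-1])
h=ortho(c,.53,-.257,.058,.07,r); cv2.imwrite("pics/oh.png",cv2.resize(h,None,fx=1.7,fy=1.7)[:,:,::-1])
# plate circle
ga=cv2.cvtColor(A,cv2.COLOR_RGB2GRAY)
m=(ga>110).astype(np.uint8); cs,_=cv2.findContours(m,cv2.RETR_EXTERNAL,cv2.CHAIN_APPROX_NONE); k=max(cs,key=cv2.contourArea)
(e,ax,an)=cv2.fitEllipse(k); print("plate",px+.07-e[1]*r,py+.07-e[0]*r,np.array(ax)*r)
pcx,pcy=px+.07-e[1]*r,py+.07-e[0]*r
hs=cv2.HoughCircles(cv2.cvtColor(h,cv2.COLOR_RGB2GRAY),cv2.HOUGH_GRADIENT,1,50,param1=80,param2=15,minRadius=105,maxRadius=120); 
if hs is not None: 
  for q in hs[0][:3]: print("hub",.53+.07-q[1]*r,-.257+.07-q[0]*r,q[2]*r)
gh=cv2.cvtColor(h,cv2.COLOR_RGB2GRAY)
m=(gh>215).astype(np.uint8)
cs,_=cv2.findContours(m,cv2.RETR_EXTERNAL,cv2.CHAIN_APPROX_NONE); k=max(cs,key=cv2.contourArea); e=cv2.minAreaRect(k);print("housing@.058",.6-e[0][1]*r,-.187-e[0][0]*r,np.array(e[1])*r,e[2])
# dark blobs on plate
d=(ga<90).astype(np.uint8); n,l,st,ce=cv2.connectedComponentsWithStats(d)
for i in range(1,n):
    x,y=px+.07-ce[i][1]*r,py+.07-ce[i][0]*r
    if 30<st[i][4] and np.hypot(x-pcx,y-pcy)<.055: print("dark",x,y,st[i][4],"rad",np.hypot(x-pcx,y-pcy),"ang",np.degrees(np.arctan2(y-pcy,x-pcx)))
E
python3 m.py
```

```text
stirrer [ 0.57735802 -0.57763499  0.62516344]
stirrer [ 0.57856389 -0.57218285  0.52724579]
stirrer [ 0.59971411 -0.53455147  0.36465522]
plate 0.6340877502441405 0.022850482177734388 [0.12610664 0.12667928]
housing@.058 0.5318874267578124 -0.2555903259277344 [0.12799487 0.12456644] 89.48844146728516
dark 0.6343872775500361 0.01798258982396915 41470 rad 0.004877098786658224 ang -86.47896054748377
dark 0.6374486803519062 0.02495867358448005 4433 rad 0.00396740749063688 ang 32.09857995576275
dark 0.6519793103448276 0.003948275862068973 116 rad 0.026026934633884145 ang -46.57339712520645
dark 0.6308371134020618 0.04855463917525774 97 rad 0.02590888509435341 ang 97.20756196878936
dark 0.6217535714285713 0.0003000000000000086 112 rad 0.025703233522316835 ang -118.67683091859384
dark 0.6085999999999999 0.027888888888888894 108 rad 0.025980972935875542 ang 168.81796346138626
```

View pics/op.png

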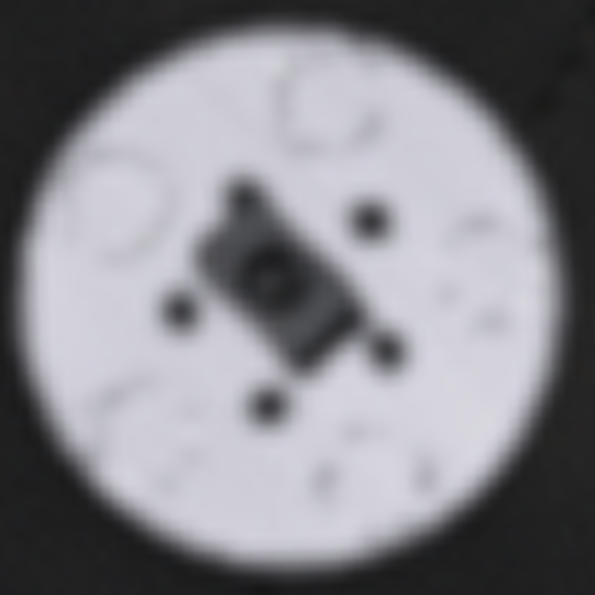

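View pics/oh.png

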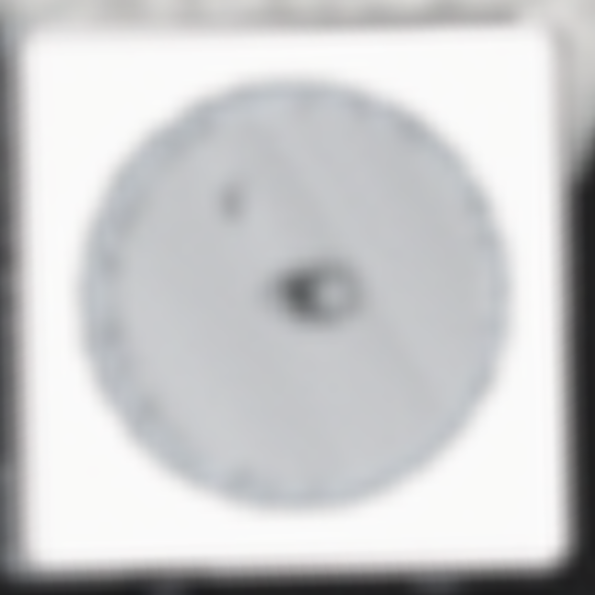

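Run:
```python
from h import *
s=read_camera("side");c=read_camera("top")
save(s,"s2.png",245,305,225,270,12); save(c,"t2.png",315,360,208,256,12)
a=atz(s,220+361/6-.4,180+397/6,.072); t=atz(s,220+318/6,180+331/6,.112);print("pin top",a,"tip",t)
for p in [a, ]:
    d=a-t;print(np.hypot(d[0],d[1]),np.degrees(np.arctan2(d[1],d[0])))
for th in (20,25,30,35,40):
    q=np.array([.5308,-.2564])+.026*np.array([np.cos(np.radians(th)),np.sin(np.radians(th))])
    print(th,"side top px*12",(proj(s,[*q,.072])-[245,225])*12,"top cam",(proj(c,[*q,.072])-[315,208])*12,(proj(c,[*q,.058])-[315,208])*12)
print((proj(s,[.5308,-.2564,.113])-[245,225])*12,(proj(c,[.5308,-.2564,.113])-[315,208])*12)
```

```text
pin top [ 0.54957084 -0.24556715  0.072     ] tip [ 0.52969113 -0.25374436  0.112     ]
0.021495806957998655 22.359053620843735
20 side top px*12 [443.99130038 254.90780393] top cam [243.42599537 177.38586665] [234.97752861 178.79352602]
25 side top px*12 [437.90460212 250.97226867] top cam [233.53501418 181.1602904 ] [225.18543958 182.53012503]
30 side top px*12 [431.14527572 247.32340521] top cam [224.01394568 185.78628468] [215.7595153  187.10974838]
35 side top px*12 [423.76523164 243.9869212 ] top cam [214.93517013 191.22884837] [206.77141353 192.49774379]
40 side top px*12 [415.82038139 240.98615236] top cam [206.36773856 197.44677696] [198.28949606 198.65331769]
[343.69660144 122.80733268] [309.27311649 292.32316857]
```

```bash
python3 -c "
import cv2;a=cv2.imread('pics/s2.png');b=cv2.imread('pics/t2.png');cv2.imwrite('pics/s2t2.png',cv2.hconcat([cv2.resize(a,(400,300)),cv2.resize(b,(375,400))[:300]]))"
```

```text
(no output)
```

View pics/s2.png

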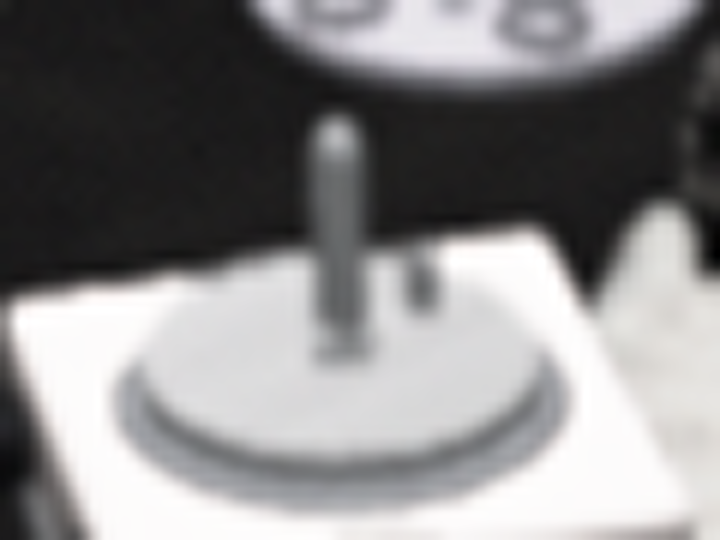

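View pics/t2.png

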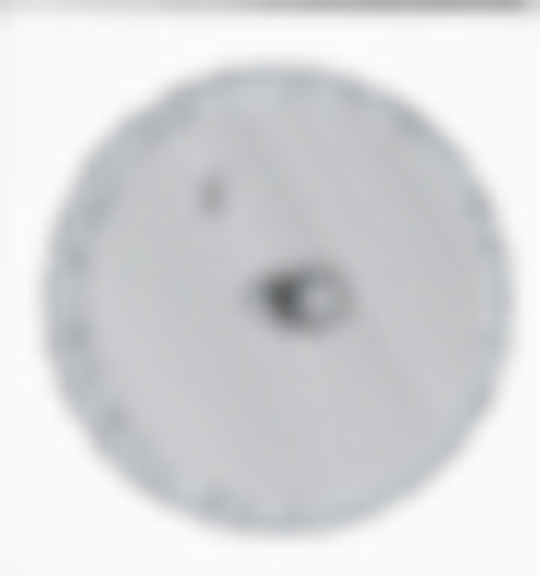

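```bash
cat >> h.py <<'E'
def shift(target,yaw=None,frm=None):
    o=get_obs() if frm is None else frm
    R=Ro.from_euler("xyz",o["tool_rot"],degrees=True)
    t=R.inv().apply(np.array(target)-o["tool_pos"])
    rv=[0,0,0]
    if yaw is not None: rv=(R.inv()*Ro.from_euler("xyz",[180,0,yaw],degrees=True)).as_rotvec(degrees=True)
    print(np.round(t,4),np.round(rv,2))
E
python3 - <<'E'
from h import *
shift([.40,-.36,.23],20); shift([.55,-.05,.22],43.2); shift([.634,.0225,.14],43.2); shift([.634,.0225,.027],43.2)
E
```

```text
[ 0.2864 -0.1944 -0.0074] [ 0.    0.   -4.14]
[ 0.5154 -0.4516  0.0025] [  0.     0.   -27.34]
[ 0.616  -0.4984  0.0825] [  0.     0.   -27.34]
[ 0.616  -0.4984  0.1955] [  0.     0.   -27.34]
```

>>> arm_command --targets '[[[0.143,-0.097,-0.004,0,0,-4,-1],[0.143,-0.097,-0.004,0,0,-4,-1],[0.286,-0.194,-0.007,0,0,-10,-1],[0.286,-0.194,-0.007,0,0,-10,-1],[0.286,-0.194,-0.007,0,0,-14,-1],[0.515,-0.452,0.0,0,0,-20,-1],[0.515,-0.452,0.0,0,0,-27.3,-1],[0.515,-0.452,0.0,0,0,-27.3,-1],[0.616,-0.498,0.0825,0,0,-27.3,-1],[0.616,-0.498,0.0825,0,0,-27.3,-1]]]'

```text
time_s: 1.9
tool_pos: [0.467, -0.2203, 0.2052]
tool_rot: [179.9, 0.0, 43.1]
force: [0.2, -0.6, -0.3]
grip_width: 0.087
```

Run:
```python
from h import *
o=get_obs();print(o["tool_pos"],o["time_s"],o["qpos"])
shift([.634,.0225,.14],43.2);shift([.634,.0225,.2],43.2)
```

```text
[ 0.46697786 -0.2203429   0.20519986] 1.9 [ 48.51766286   3.92269831 -27.23971519 102.58372477   1.9290829
  73.81842472 -26.05475337]
[ 0.2879 -0.0631  0.065 ] [ 0.13  0.   -0.05]
[ 0.2879 -0.063   0.005 ] [ 0.13  0.   -0.05]
```

>>> arm_command --targets '[[[0.288,-0.063,0.005,0,0,0,-1],[0.288,-0.063,0.005,0,0,0,-1],[0.288,-0.063,0.005,0,0,0,-1],[0.288,-0.063,0.005,0,0,0,-1],[0.288,-0.063,0.065,0,0,0,-1],[0.288,-0.063,0.065,0,0,0,-1],[0.288,-0.063,0.065,0,0,0,-1],[0.288,-0.063,0.065,0,0,0,-1],[0.288,-0.063,0.065,0,0,0,-1],[0.288,-0.063,0.065,0,0,0,-1]]]'

```text
time_s: 2.9
tool_pos: [0.6333, 0.0184, 0.141]
tool_rot: [179.9, -0.0, 43.0]
force: [0.6, -0.4, -0.3]
grip_width: 0.0868
```

Run:
```python
from h import *
o=get_obs();print(o["tool_pos"],o["tool_rot"],o["time_s"],o["force"])
shift([.634,.0225,.027],43.2)
c=read_camera("side");save(c,"s3.png",220,360,140,260,5)
c=read_camera("top");save(c,"t3.png",180,300,140,250,5)
```

```text
[0.63328348 0.01842203 0.14098116] [ 1.79856511e+02 -1.26199237e-03  4.29766479e+01] 2.9 [ 0.61268399 -0.35626249 -0.34146248]
[ 0.0033 -0.0028  0.114 ] [ 0.14 -0.   -0.22]
```

View pics/s3.png

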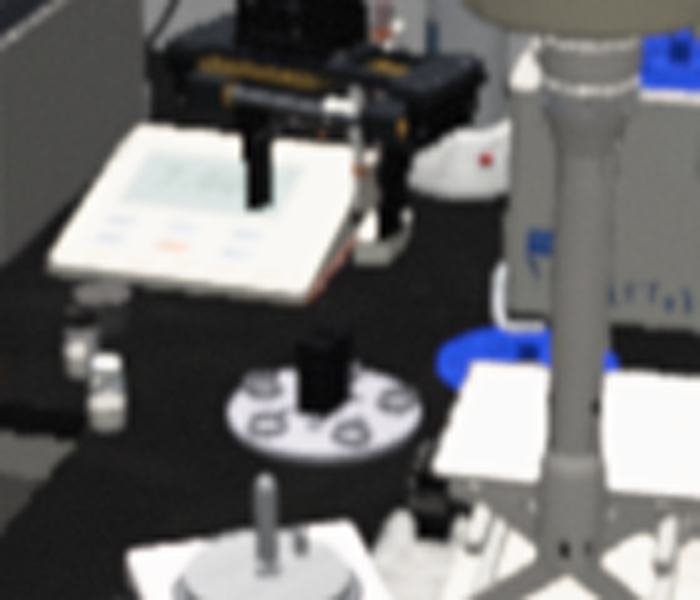

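>>> arm_command --newtons 20 --targets '[[[0.003,-0.003,0.03,0,0,-0.2,-1],[0.003,-0.003,0.06,0,0,-0.2,-1],[0.003,-0.003,0.09,0,0,-0.2,-1],[0.003,-0.003,0.113,0,0,-0.2,-1],[0.003,-0.003,0.113,0,0,-0.2,-1],[0.003,-0.003,0.113,0,0,-0.2,-1]]]'

```text
time_s: 3.6
tool_pos: [0.6334, 0.0244, 0.0276]
tool_rot: [180.0, -0.0, 43.3]
force: [0.1, 0.3, 1.0]
grip_width: 0.0873
```

Run:
```python
from h import *
o=get_obs();print(o["tool_pos"],o["tool_rot"],o["time_s"],o["force"])
c=read_camera("side");save(c,"s4.png",240,320,170,250,8)
```

```text
[0.63341891 0.0244398  0.02755468] [ 1.79957679e+02 -1.51926982e-02  4.32946717e+01] 3.6 [0.08874062 0.28798103 0.97240426]
```

View pics/s4.png

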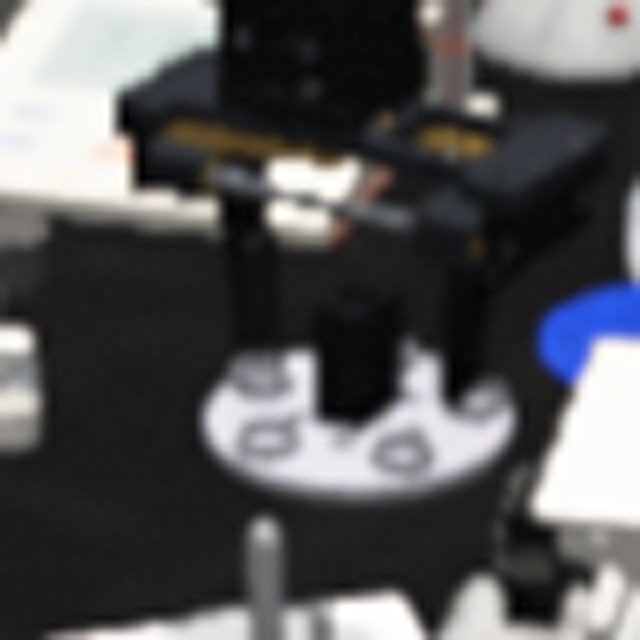

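>>> arm_command --newtons 25 --targets '[[[0,0,0,0,0,0,0.2],[0,0,0,0,0,0,0.4],[0,0,0,0,0,0,0.6],[0,0,0,0,0,0,1],[0,0,0,0,0,0,1],[0,0,0,0,0,0,1],[0,0,0,0,0,0,1],[0,0,0,0,0,0,1]]]'

```text
time_s: 4.45
tool_pos: [0.633, 0.0253, 0.0266]
tool_rot: [-180.0, 0.0, 43.4]
force: [0.3, 0.4, -0.5]
grip_width: 0.0309
```

Run:
```python
from h import *
o=get_obs();print(o["tool_pos"],o["tool_rot"],o["time_s"],o["force"],o["grip_width"])
c=read_camera("top");save(c,"t5.png",180,300,140,250,5)
```

```text
[0.63301035 0.02530616 0.02655193] [-1.79995458e+02  1.00127753e-02  4.33645851e+01] 4.45 [ 0.31466424  0.40392505 -0.48346968] 0.030934830847934542
```

View pics/t5.png

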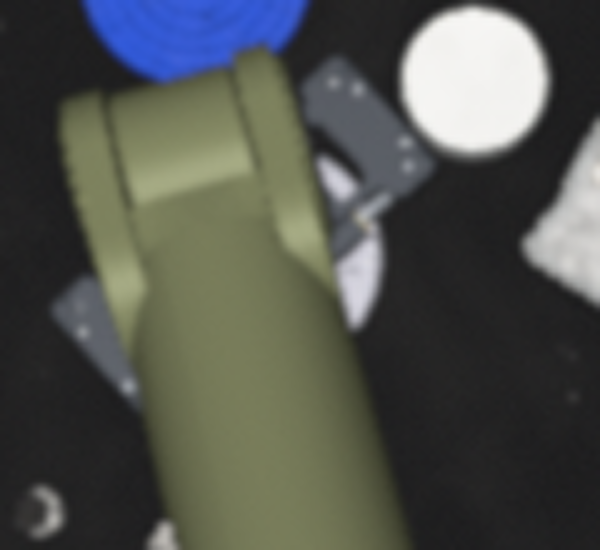

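Width 31 mm: still closing toward 24. Let it settle.

>>> arm_command --targets '[[[0,0,0,0,0,0,1],[0,0,0,0,0,0,1],[0,0,0,0,0,0,1],[0,0,0,0,0,0,1]]]'

```text
time_s: 4.9
tool_pos: [0.6332, 0.0251, 0.0266]
tool_rot: [180.0, 0.0, 43.4]
force: [1.0, -0.8, -0.0]
grip_width: 0.0237
```

Run:
```python
from h import *
shift([.633,.025,.22],43.4)
shift([.5306,-.2563,.22],48)
shift([.5306,-.2563,.16],48)
```

```text
[-0.0002  0.     -0.1934] [ 0.01  0.   -0.05]
[-0.2678  0.1343 -0.1934] [ 0.01  0.   -4.65]
[-0.2678  0.1343 -0.1334] [ 0.01  0.   -4.65]
```

>>> arm_command --targets '[[[0,0,-0.03,0,0,0,1],[0,0,-0.07,0,0,0,1],[0,0,-0.11,0,0,0,1],[0,0,-0.15,0,0,0,1],[0,0,-0.193,0,0,0,1],[-0.034,0.017,-0.193,0,0,-1,1],[-0.067,0.034,-0.193,0,0,-2,1],[-0.1,0.05,-0.193,0,0,-3,1],[-0.134,0.067,-0.193,0,0,-4,1],[-0.168,0.084,-0.193,0,0,-4.6,1]]]'

```text
time_s: 5.9
tool_pos: [0.5673, -0.152, 0.219]
tool_rot: [-179.9, 0.0, 48.0]
force: [0.0, -0.4, -2.0]
grip_width: 0.0243
```

Run:
```python
from h import *
o=get_obs();print(o["tool_pos"],o["force"],o["grip_width"])
shift([.5306,-.2563,.22],48)
shift([.5306,-.2563,.155],48)
```

```text
[ 0.56729204 -0.15199674  0.21904384] [ 0.04559029 -0.39825319 -2.03603908] 0.024255856423952338
[-0.1021  0.0425 -0.0009] [-0.07  0.04  0.03]
[-0.102   0.0426  0.0641] [-0.07  0.04  0.03]
```

>>> arm_command --targets '[[[-0.034,0.014,0,0,0,0,1],[-0.067,0.028,0,0,0,0,1],[-0.102,0.0426,0,0,0,0,1],[-0.102,0.0426,0.02,0,0,0,1],[-0.102,0.0426,0.04,0,0,0,1],[-0.102,0.0426,0.064,0,0,0,1],[-0.102,0.0426,0.064,0,0,0,1],[-0.102,0.0426,0.064,0,0,0,1],[-0.102,0.0426,0.064,0,0,0,1]]]'

```text
time_s: 6.8
tool_pos: [0.5328, -0.2554, 0.157]
tool_rot: [179.9, -0.0, 48.0]
force: [-0.5, -0.0, -1.6]
grip_width: 0.0238
```

Run:
```python
from h import *
o=get_obs();print(o["tool_pos"],o["tool_rot"],o["force"],o["grip_width"])
shift([.5306,-.2563,.155],48)
c=read_camera("side");save(c,"s6.png",230,330,190,290,6)
c=read_camera("top");save(c,"t6.png",280,390,180,280,6)
```

```text
[ 0.5327622  -0.25543541  0.15698974] [ 1.79897347e+02 -2.98564862e-02  4.79802826e+01] [-0.49070003 -0.02159358 -1.61005581] 0.023791328753546767
[-0.0021 -0.001   0.002 ] [ 0.1  -0.03 -0.02]
```

View pics/s6.png

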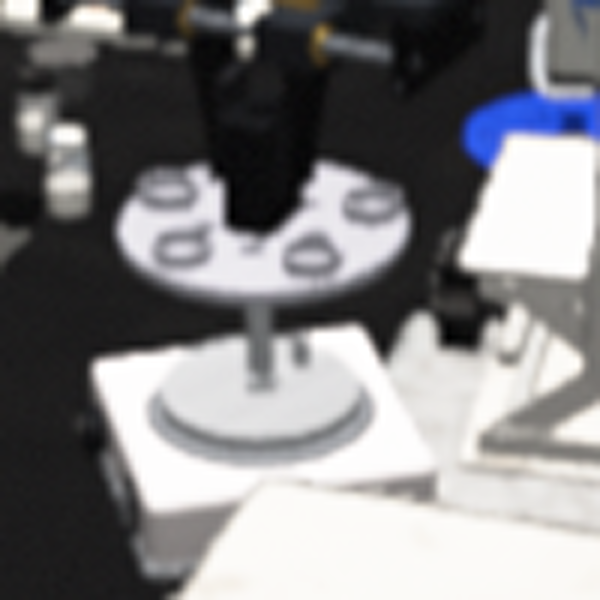

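View pics/t6.png

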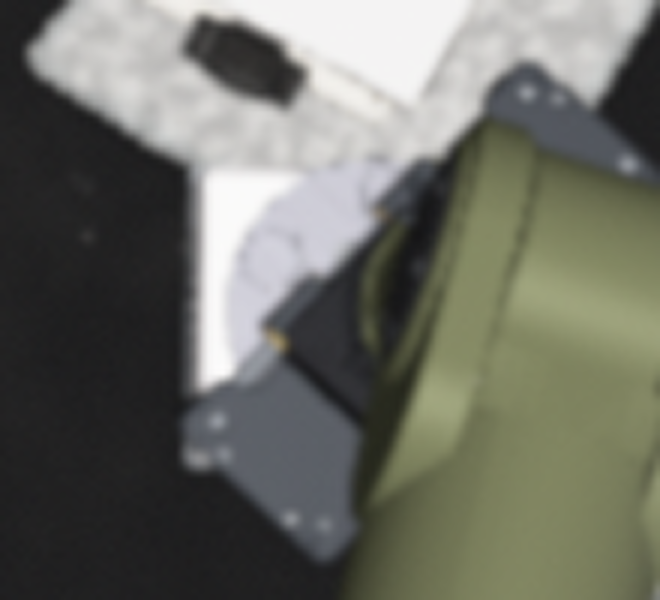

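Run:
```python
from h import *
c=read_camera("side")
h=.157-.0266
th=np.linspace(0,2*np.pi,400)
def rim(cx,cy,z,r): 
    return np.array([proj(c,[cx+r*np.cos(t),cy+r*np.sin(t),z]) for t in th])
def show(n,e): print(n,"L,R",(e[:,0].min()-230)*6,(e[:,0].max()-230)*6,"T,B",(e[:,1].min()-190)*6,(e[:,1].max()-190)*6)
show("plate lower",rim(.5315,-.256,h,.062)); show("plate upper",rim(.5315,-.256,h+.008,.062))
show("hub .058",rim(.530,-.257,.058,.045))
print("axis .06/.09",[(proj(c,[.530,-.257,z])-[230,190])*6 for z in (.058,.07,.09,.113)])
g=cv2.cvtColor(c["img"],cv2.COLOR_RGB2HSV)
big=cv2.resize(c["img"][190:290,230:330],None,fx=6,fy=6,interpolation=cv2.INTER_CUBIC)
e1=np.vstack([rim(.5315,-.256,h,.062),rim(.5315,-.256,h+.008,.062),rim(.530,-.257,.058,.045)])
for p in (e1-[230,190])*6+2.5: cv2.circle(big,tuple(np.round(p).astype(int)),0,(255,0,0),-1)
for z in np.linspace(.058,.113,50): cv2.circle(big,tuple(np.round((proj(c,[.53,-.257,z])-[230,190])*6+2.5).astype(int)),0,(255,0,0),-1)
cv2.imwrite("pics/s7.png",big[:,:,::-1])
```

```text
plate lower L,R 119.10925892033316 406.0640824569283 T,B 172.6825813439694 303.40182052650295
plate upper L,R 118.46557999684478 406.1712533826094 T,B 156.69884715493532 286.27708837273263
hub .058 L,R 160.40188488087517 363.9739561950996 T,B 333.0806202494057 435.1177581555694
axis .06/.09 [array([262.20790067, 382.48239889]), array([261.81354943, 358.76157371]), array([261.14953577, 318.82014591]), array([260.37528518, 272.24779973])]
```

View pics/s7.png

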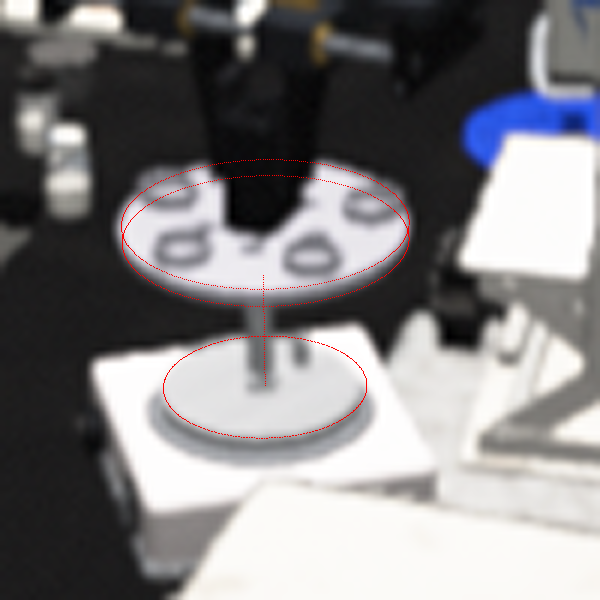

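Run:
```python
from h import *
shift([.5303,-.2557,.137],48)
```

```text
[-0.0017 -0.0017  0.02  ] [ 0.12 -0.02 -0.03]
```

>>> arm_command --targets '[[[0,0,0,0,0,0,1],[0,0,0,0,0,0,1]]]'

```text
time_s: 7.15
tool_pos: [0.5322, -0.2555, 0.1561]
tool_rot: [180.0, 0.0, 48.0]
force: [0.2, 0.0, -1.9]
grip_width: 0.0241
```

>>> arm_command --targets '[[[-0.0014,-0.0013,0.005,0,0,0,1],[-0.0014,-0.0013,0.01,0,0,0,1],[-0.0014,-0.0013,0.015,0,0,0,1],[-0.0014,-0.0013,0.019,0,0,0,1],[-0.0014,-0.0013,0.022,0,0,0,1],[-0.0014,-0.0013,0.022,0,0,0,1]]]'

```text
time_s: 7.75
tool_pos: [0.5297, -0.2554, 0.133]
tool_rot: [-179.9, 0.0, 48.0]
force: [-0.1, -0.6, -1.6]
grip_width: 0.0237
```

>>> arm_command --targets '[[[0,0,0.003,0,0,0,1],[0,0,0.006,0,0,0,1],[0,0,0.009,0,0,0,1],[0,0,0.012,0,0,0,1],[0,0,0.012,0,0,0,1]]]'

```text
time_s: 8.25
tool_pos: [0.5297, -0.2554, 0.121]
tool_rot: [-179.9, 0.0, 48.0]
force: [-1.3, 0.2, -2.4]
grip_width: 0.0235
```

Run:
```python
from h import *
o=get_obs();print(o["tool_pos"],o["tool_rot"],o["force"],o["wrist_torque"])
c=read_camera("side");save(c,"s8.png",230,330,190,290,6)
```

```text
[ 0.5296935  -0.25542638  0.12104232] [-1.79948323e+02  1.72480697e-02  4.79652527e+01] [-1.3181196   0.22088355 -2.35586735] [ 0.02700686 -0.05220551  0.00584006]
```

View pics/s8.png

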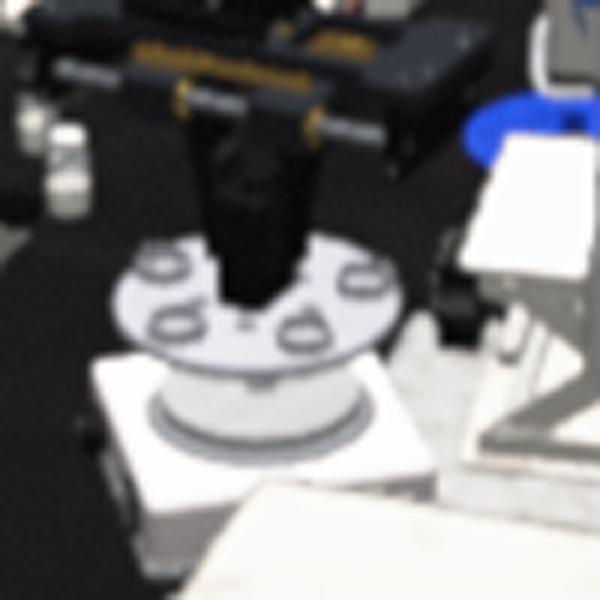

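>>> arm_command --targets '[[[0,0,0.004,0,0,0,1],[0,0,0.008,0,0,0,1],[0,0,0.012,0,0,0,1],[0,0,0.016,0,0,0,1],[0,0,0.019,0,0,0,1],[0,0,0.019,0,0,0,1],[0,0,0.019,0,0,0,1]]]'

```text
time_s: 9.0
tool_pos: [0.53, -0.2556, 0.1026]
tool_rot: [-180.0, 0.0, 48.0]
force: [-0.4, -0.8, -1.9]
grip_width: 0.0241
```

>>> arm_command --targets '[[[0,0,0.001,0,0,0,1],[0,0,0.002,0,0,0,1],[0,0,0.003,0,0,0,1],[0,0,0.004,0,0,0,1],[0,0,0.005,0,0,0,1],[0,0,0.005,0,0,0,1]]]'

```text
time_s: 9.6
tool_pos: [0.5299, -0.2555, 0.0975]
tool_rot: [-180.0, 0.0, 48.0]
force: [-1.1, -0.0, -1.4]
grip_width: 0.0242
```

>>> arm_command --targets '[[[0,0,0.0007,0,0,0,1],[0,0,0.0015,0,0,0,1],[0,0,0.0015,0,0,0,1]]]'

```text
time_s: 9.9
tool_pos: [0.53, -0.2556, 0.096]
tool_rot: [-180.0, 0.0, 48.0]
force: [-0.7, -0.8, -2.3]
grip_width: 0.0237
```

>>> arm_command --targets '[[[0,0,0.0007,0,0,0,1],[0,0,0.0015,0,0,0,1],[0,0,0.002,0,0,0,1],[0,0,0.002,0,0,0,1]]]'

```text
time_s: 10.3
tool_pos: [0.53, -0.2556, 0.094]
tool_rot: [-180.0, 0.0, 48.0]
force: [0.1, -0.5, -2.1]
grip_width: 0.0239
```

Run:
```python
from h import *
o=get_obs();print(o["tool_pos"],o["tool_rot"],o["force"],o["wrist_torque"])
c=read_camera("side");save(c,"s9.png",240,310,220,280,8)
```

```text
[ 0.52995917 -0.25556508  0.09402759] [-1.79992663e+02  7.48796833e-03  4.79604577e+01] [ 0.12939976 -0.46998312 -2.10102001] [-0.04523839 -0.04294832  0.02909953]
```

View pics/s9.png

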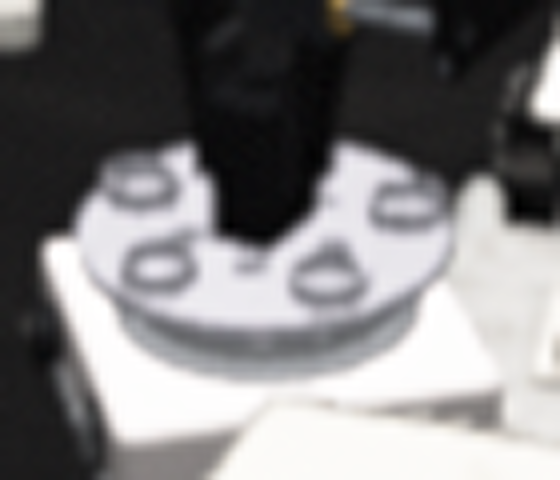

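>>> arm_command --targets '[[[0,0,0.001,0,0,0,1],[0,0,0.002,0,0,0,1],[0,0,0.003,0,0,0,1],[0,0,0.0035,0,0,0,1],[0,0,0.0035,0,0,0,1]]]'

```text
time_s: 10.85
tool_pos: [0.53, -0.2557, 0.0906]
tool_rot: [180.0, 0.0, 48.0]
force: [-0.5, 0.0, -2.3]
grip_width: 0.0237
```

>>> arm_command --targets '[[[0,0,0.0005,0,0,0,1],[0,0,0.001,0,0,0,1],[0,0,0.001,0,0,0,1]]]'

```text
time_s: 11.15
tool_pos: [0.5302, -0.2559, 0.0898]
tool_rot: [180.0, 0.0, 47.9]
force: [-0.4, -0.8, -1.5]
grip_width: 0.0241
```

>>> arm_command --targets '[[[0,0,0.0005,0,0,0,1],[0,0,0.001,0,0,0,1],[0,0,0.001,0,0,0,1]]]'

```text
time_s: 11.45
tool_pos: [0.5302, -0.2562, 0.089]
tool_rot: [179.9, 0.0, 47.9]
force: [-0.4, -2.1, 0.3]
grip_width: 0.0236
```

Contact with the spring balls begins. Small steps on.

>>> arm_command --targets '[[[0,0,0.0005,0,0,0,1],[0,0,0.001,0,0,0,1],[0,0,0.001,0,0,0,1]]]'

```text
time_s: 11.75
tool_pos: [0.5303, -0.2563, 0.0884]
tool_rot: [179.9, 0.0, 47.9]
force: [-1.4, -1.6, 5.6]
grip_width: 0.0235
```

>>> arm_command --targets '[[[0,0,0.0005,0,0,0,1],[0,0,0.001,0,0,0,1],[0,0,0.001,0,0,0,1]]]'

```text
time_s: 12.05
tool_pos: [0.5305, -0.2562, 0.0875]
tool_rot: [179.9, 0.0, 47.9]
force: [-1.9, -2.1, 5.3]
grip_width: 0.0236
```

>>> arm_command --targets '[[[-0.0006,0,0.0005,0,0,0,1],[-0.0006,0,0.001,0,0,0,1],[-0.0006,0,0.001,0,0,0,1]]]'

```text
time_s: 12.35
tool_pos: [0.5303, -0.2562, 0.0862]
tool_rot: [179.9, -0.0, 48.0]
force: [0.2, -1.9, 3.6]
grip_width: 0.0236
```

>>> arm_command --targets '[[[0,0,0.0005,0,0,0,1],[0,0,0.001,0,0,0,1],[0,0,0.0015,0,0,0,1],[0,0,0.0015,0,0,0,1]]]'

```text
time_s: 12.75
tool_pos: [0.5302, -0.2562, 0.0847]
tool_rot: [179.9, -0.0, 48.0]
force: [0.4, -1.8, 6.2]
grip_width: 0.0243
```

Run:
```python
from h import *
o=get_obs();print(o["tool_pos"],o["tool_rot"],o["force"],o["wrist_torque"])
c=read_camera("side");save(c,"s10.png",240,310,220,280,8)
```

```text
[ 0.53019173 -0.25621136  0.0847462 ] [ 1.79932913e+02 -1.77091722e-02  4.79576907e+01] [ 0.38654131 -1.77637753  6.15386058] [-0.396252    0.04507513  0.00333809]
```

View pics/s10.png

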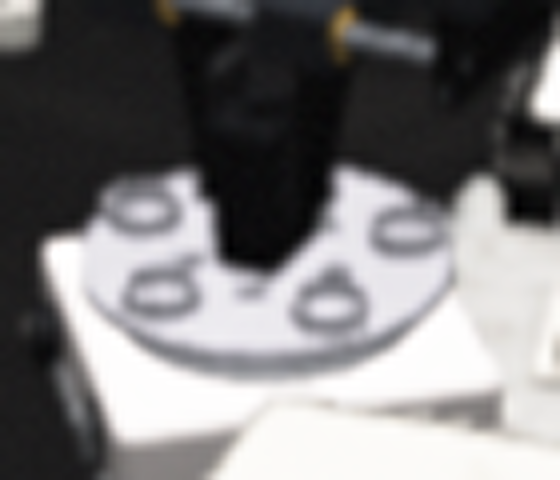

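>>> arm_command --targets '[[[0,0,0.0005,0,0,0,1],[0,0,0.001,0,0,0,1],[0,0,0.001,0,0,0,1]]]'

```text
time_s: 13.1
tool_pos: [0.5302, -0.2562, 0.0847]
tool_rot: [179.9, 0.0, 48.0]
force: [-1.7, -0.7, 11.7]
grip_width: 0.0235
```

Stopped dead at .0847 (=0.058+0.0266) with about 14 N: seated. Relieve the press and open.

>>> arm_command --targets '[[[0,0,-0.001,0,0,0,1],[0,0,-0.0015,0,0,0,1],[0,0,-0.0015,0,0,0,0.4],[0,0,-0.0015,0,0,0,0.2],[0,0,-0.0015,0,0,0,0.2],[0,0,-0.0015,0,0,0,0.2],[0,0,-0.0015,0,0,0,0.2]]]'

```text
time_s: 13.8
tool_pos: [0.5292, -0.2556, 0.0841]
tool_rot: [-179.9, 0.0, 48.0]
force: [-0.9, 0.4, -0.5]
grip_width: 0.0343
```

Run:
```python
from h import *
o=get_obs();print(o["tool_pos"],o["tool_rot"],o["force"],o["wrist_torque"],o["grip_width"])
c=read_camera("side");save(c,"s11.png",240,310,210,280,8)
```

```text
[ 0.52921513 -0.25558623  0.08413088] [-1.79927059e+02  9.81757943e-03  4.79727468e+01] [-0.87027945  0.36292264 -0.54755456] [-0.04096631 -0.0034544  -0.04495218] 0.03432047748142863
```

View pics/s11.png

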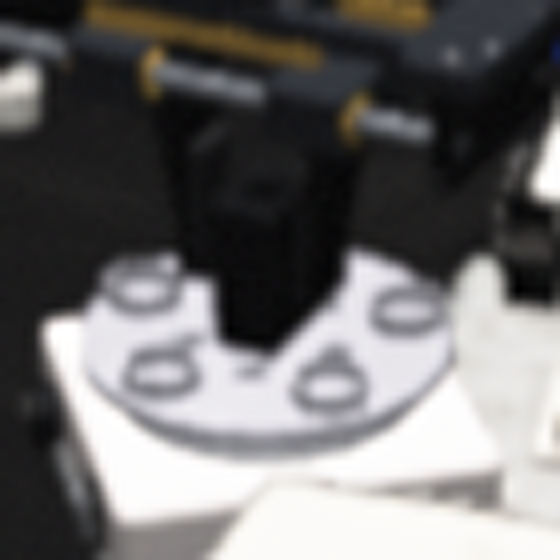

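Plate lies on the hub and the fingers are opening (34 mm). Open a little more and lift away.

>>> arm_command --targets '[[[0,0,0,0,0,0,-0.2],[0,0,0,0,0,0,-0.2],[0,0,0,0,0,0,-0.2],[0,0,-0.01,0,0,0,-0.2],[0,0,-0.03,0,0,0,-0.2],[0,0,-0.06,0,0,0,-0.2],[0,0,-0.1,0,0,0,-0.2],[0,0,-0.14,0,0,0,-0.2],[0,0,-0.14,0,0,0,-0.2]]]'

```text
time_s: 14.75
tool_pos: [0.5331, -0.257, 0.2322]
tool_rot: [179.3, -0.2, 48.0]
force: [0.8, 0.1, -0.1]
grip_width: 0.0525
```

Run:
```python
from h import *
o=get_obs();print(o["tool_pos"],o["force"],o["grip_width"],o["time_s"])
c=read_camera("side")
th=np.linspace(0,2*np.pi,400)
big=cv2.resize(c["img"][200:280,230:310],None,fx=7,fy=7,interpolation=cv2.INTER_CUBIC)
for z in (.058,.066):
  for t in th:
    p=(proj(c,[.529+.062*np.cos(t),-.257+.062*np.sin(t),z])-[230,200])*7+3
    cv2.circle(big,tuple(np.round(p).astype(int)),0,(255,0,0),-1)
cv2.imwrite("pics/s12.png",big[:,:,::-1])
w=cloud(c)
for cam in ("side","top"):
    w=cloud(read_camera(cam)); m=(np.hypot(w[...,0]-.53,w[...,1]+.257)<.058)&(np.hypot(w[...,0]-.53,w[...,1]+.257)>.015)&(w[...,2]>.05)&(w[...,2]<.09)
    q=w[m]; 
    if len(q)>50:
        A=np.c_[q[:,:2]-[.53,-.257],np.ones(len(q))]; print(cam,len(q),np.median(q[:,2]),np.linalg.lstsq(A,q[:,2],rcond=None)[0])
```

```text
[ 0.53312576 -0.25697004  0.2321604 ] [ 0.76078923  0.11242827 -0.14157149] 0.05248063424797943 14.75
side 651 0.06566208626199355 [-0.01541469 -0.00478523  0.06728951]
top 530 0.06633179137658285 [ 0.00062769 -0.01036551  0.06687349]
```

View pics/s12.png

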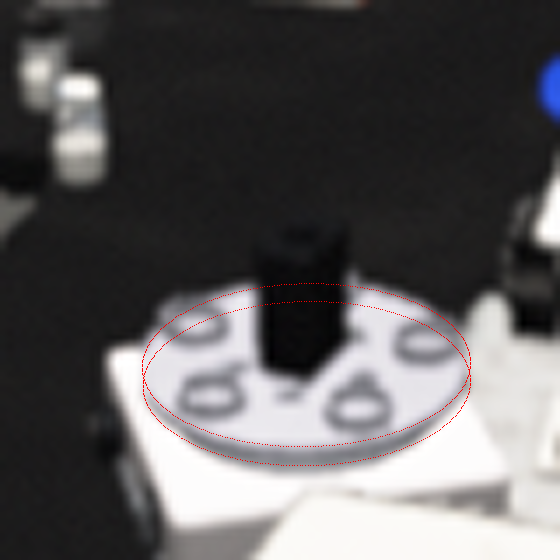

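>>> arm_command --targets '[[[0,0,0,0,0,0,-0.2],[0,0,0,0,0,0,-0.2],[0,0,0,0,0,0,-0.2]]]'

```text
time_s: 15.2
tool_pos: [0.5291, -0.2558, 0.2236]
tool_rot: [-179.9, 0.0, 48.0]
force: [0.4, 0.5, -0.4]
grip_width: 0.0522
```

Run:
```python
from h import *
print(get_obs()["force"], sign_off())
```

```text
the job is handed in; nothing more can be done
[ 0.37280526  0.5391868  -0.40439632] None
```

The carousel plate is fitted on the drive unit, let go, and the job is handed in, at about 15 s on the robot's clock. `sign_off()` gives no verdict, so this rests on my own checks.

**What I did:** I gripped the plate by its black grip and threaded it over the spindle. I read the pin's angle from the pictures as about 30°, and turned the plate about 5° on the way so that a hole faced it. The hole dropped over the pin on the first descent, so I did not have to rest it on the pin or turn it by feel. I then pushed it past the spring balls and let go.

**Last checks:**
- **Push home:** the plate stopped dead at hub height, and the highest press I read was about 14 N.
- **Height:** both cameras put the plate's top 66 mm above the worktop, which is the seated height (58 mm hub face plus 8 mm plate).
- **Centring:** the drawn plate outline matched the side picture to within a millimetre or two.
- **Level:** slopes fitted to the coarse depth data came to 0.015 rad or less, though they include the sockets and are noisy.
- **Clearance:** the gripper is about 0.1 m clear above the plate, and the wrist force is near zero.

**Disagreements:** the two cameras placed the spindle about 2 mm apart. Using the side picture, I shifted the plate about 2 mm just before threading, and it then went on with no side load that stood out from the noise.

**Not checked:** I did not measure the bystanders again afterwards. I avoided them on every move, and no reading showed unexpected contact.

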